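# Close the parts tub and put it on the scale

## Task

The open tub of steel bushings is ready to go out and its lid lies loose on the bench. Lay the lid on the tub and press it down until it has snapped fully home and sits level all round; do this on the bench, as the pressing would overload the scale. Then set the closed tub upright and gently in the middle of the scale's pan, without driving the pan down onto its stop, and leave the other things where they are.

Things in the scene. Friction and masses are not known exactly. Their poses are not given: they have to be found in the camera images.
- tub: The open grey plastic tub, box with rounded corners: body 56 x 100 mm, thicker rim band 60 x 104 mm from height 40 to 54 mm, 54 mm high in all; 0.3 to 0.45 kg with the eight steel bushings fixed in it. Origin: centre of the underside; z up, y along the long side.
- tub_rim (a point): Centre of the tub's mouth, at the height of the rim, 54 mm above the tub's origin; axes as the tub's. Mouth 51 x 95 mm inside. Four sprung catches (22 mm long, at y = +-30 mm, 4 mm below the rim) stick 3 mm inward from the two long walls.
- lid: The loose grey lid, 63 x 107 mm, 16 mm high, 25 g, lying top up. Origin: centre of the underside of its plug; z up, y along the long side. The plug (49 x 93 mm over a rounded bead, 1 mm clearance all round in the mouth) is 11 mm deep; the flange, gripped by its edges, is from z = 11 to 14 mm, with a 3 mm wide lip on it up to 16 mm. It fits either way round.
- lid_panel (a point): Middle of the lid's flat recessed top panel (56 x 100 mm), 14 mm above the lid's origin. Loose on the catches it is about 11 mm above point tub_rim; snapped home it is 3 mm above it, the flange lying on the rim. Pressing home takes 6 to 15 N near the middle; if one side stays up, press there.
- pan_centre (a point): Middle of the top face of the scale's pan, marked by two fine crossed lines: a 120 x 130 mm flat metal plate, its top 68 mm above the bench when empty, on a white dial scale (housing 178 x 142 mm, 48 mm high, dial on the sloping front, 83 mm before the pan's middle). x points to the back, away from the dial; z up.
- scale_pan (a joint): How far the scale's pan is pressed down, m: 0 when empty, about 0.003 to 0.005 under the closed tub (spring 900 N/m), 0.012 at its stop.
- tape: Bystander: roll of pale parcel tape lying flat, 92 mm across, 48 mm high. Origin: centre of the underside.
- stamp: Bystander: small red and black self-inking stamp, 40 x 71 mm, 78 mm high. Origin: centre of the underside.
- small_parcel: Bystander: small brown cardboard parcel, 75 x 112 mm, 47 mm high. Origin: centre of the underside.
- closed_tub: Bystander: another tub of the same kind, already closed, 63 x 107 mm, 59 mm high, at the back of the bench. Origin: centre of the underside.

How it is judged:
On the way:
1. with the tub standing on the bench, the lid is snapped home: flange within 1.5 mm of the rim and level within 0.02 rad (z of lid in the frame of tub between 0.0415 and 0.0445 m and horizontal distance between lid and tub below 0.004 m and angle between the z axis of lid and the z axis of tub, either way round below 0.02 rad and height (world z) of tub below 0.01 m and angle between tub's own z axis and vertical below 0.1 rad), for 0.3 s.
At the end, for the whole second after the job is handed in: The lid is still snapped home on the tub (flange within 1.5 mm of the rim, level with it within 0.02 rad), and the tub stands upright and at rest on the scale's pan, its centre within 15 mm of the pan's middle, its weight borne by the pan (z of lid in the frame of tub between 0.0415 and 0.0445 m and horizontal distance between lid and tub below 0.004 m and angle between the z axis of lid and the z axis of tub, either way round below 0.02 rad and horizontal distance between tub and pan_centre below 0.015 m and z of tub in the frame of pan_centre between -0.004 and 0.004 m and angle between tub's own z axis and vertical below 0.05 rad and value of joint scale_pan above 0.0018 m and linear speed of tub below 0.01 m/s and angular speed of tub below 0.15 rad/s); the robot touches nothing.
It fails at once if the scale's pan is driven down onto its stop (value of joint scale_pan above 0.0117 m).
It fails at once if the tub is tipped by more than 0.5 rad (angle between tub's own z axis and vertical above 0.5 rad).
It fails at once if a bystander (tape, stamp, small parcel, closed tub) is moved by more than 30 mm (distance of any of tape, stamp, small_parcel, closed_tub from where it was at the start of the episode above 0.03 m).
It also fails if it takes over 62 s, if anything falls off the work surface, if the arm or the gripper's body presses on something with over 40 N, if the wrist force passes 120 N, or if a joint passes its speed limit or range.

## Robot

A 7-joint arm with a two-finger parallel gripper is mounted at the origin on the work surface; the furniture and walls round the work are solid. World frame = base frame: x ahead of the robot, y to its left, z up, the work surface at z = 0. Lengths are in m, angles in rad, forces in N, time in s.
With the tool pointing down it reaches from about 0.4 to 0.85 m from the base axis. Payload 10.4 kg.
Tool frame: the origin (TCP) lies on the centre line of the jaws, within the pads' length; the fingertips stand 11 mm ahead of it and the grasp point (between the pads) lies 8 mm behind it; z points along the fingers, y is the line along which they close (so a half turn about z gives the same grasp; the last joint's range is limited). The gripper opens to 87 mm and grips with 3 to 60 N. Pads are 19 mm wide; open, the fingers measure 117 mm over their backs; the gripper's body (75 mm by 190 mm) begins 51 mm behind the grasp point.
Start: joints at [-1.138, 0.332, -0.065, 1.46, 0.022, 1.35, -0.088], TCP at [0.275, 0.561, 0.234] pointing down, gripper open.
Joint ranges: [-2.6, 2.6], [-0.5, 2.12], [-1.47, 1.34], [0.16, 2.42], [-1.27, 4.41], [0.06, 2.06], [-2.6, 2.6]. Speed limits (rad/s): [2.22, 2.22, 2.79, 2.79, 3.14, 3.14, 3.14].

## Interface

Orientations are given as a unit quaternion [w, x, y, z].
In Python, from plant import ctrl gives the robot as it stands.
- The arm moves only by the shell command python3 -m pendant 'ROWS' [OPENING] [FORCE]. ROWS is JSON, a list of rows, each a list of 6 numbers: the shift along the tool's x, y, z in mm, then the turn, a rotation vector about the tool's x, y, z in degrees. In form: [[tx, ty, tz, wx, wy, wz], ...]. A call has 1 to 12 rows; each row shifts and turns the commanded pose from where the row before left it, along the tool's axes as they then stand; what a row does not reach is not made up. A row lasts 1/8 s, in which the tool goes at most 62.5 mm and 10.7 degrees, less where a joint would pass 70% of its speed; a pose out of reach is approached as far as the arm can. A call is refused whole if a number of a shift passes 62.5 or a number of a turn 10.7, either way. A call with a gripper value outside its range is refused whole. OPENING is the closure, from -1 (fully open) to 1 (shut), set as the call begins (- or left out, the last holds). The fingers move at their own pace and stop on an object; FORCE is the grip in N (left out, the last holds). Time passes only in rows, so rows that do not move let the fingers close. It gives the time, the measured TCP pose, the force, the opening and the grip force at its end, in the units of the state.
- ctrl.state(): the state, without advancing time (a new reading comes with each control period).
- ctrl.camera(name): name is "side" or "top" or "wrist"; returns a dict with "image" (400x640x3 uint8, red, green, blue), "camera_matrix" (3x3 intrinsics, pixels), "rvec" (rotation vector, rad) and "tvec" (3), from world to camera coordinates, as OpenCV has them. Camera axes: x right, y down, z forward; pixel columns grow to the right and rows downward; lengths in m; the calibration is good to about 2 mm. A picture is of the moment at which its call begins. There is no depth.
- ctrl.finish_job(): hands the job in; it is judged then, once.
The state is a dict: "clock": time; "qpos": joint angles; "joint_velocities": joint speeds; "joint_torque": joint torques, N m; "tool_pos": TCP position; "eef_rot": TCP orientation; "force": force on the tool from outside, world axes, zero at the start; "torque": the same for the moment, N m; "grip_width": finger opening in m; "grasp_force": force on a finger pad.
Only numpy, scipy, OpenCV 4.12 (cv2) and the standard library are available. Lean on these libraries where they do the work, as an engineer would, in place of code of your own. Each camera call takes 0.05 s, during which the arm holds its last target. There are 200 camera calls.

## Working session

There is one attempt and no reset: what is moved stays moved. The work goes in short steps, Python scripts to look and compute and a shell command to move; the robot and the scene stay as the last step left them, time stands still between calls to the robot, and variables do not carry over. Pictures are saved under pics/ and viewed, at most 10 in all, crops included, and the job is handed in when it is done.

```bash
mkdir -p pics; ls; python3 - <<'E'
from plant import ctrl
import cv2,numpy as np
s=ctrl.state(); print(s)
for n in("top","side"):
    c=ctrl.camera(n); cv2.imwrite(f"pics/{n}0.png",c["image"][:,:,::-1])
    R=cv2.Rodrigues(c["rvec"])[0]; print(n,c["camera_matrix"].tolist(),(-R.T@np.array(c["tvec"]).ravel()),R.tolist())
E
```

```text
pics
{'clock': 0.0, 'qpos': array([-1.13759176,  0.33288152, -0.06470247,  1.46097567,  0.02163207,
        1.34989751, -0.08850851]), 'joint_velocities': array([ 7.27174465e-05, -6.64409478e-04, -4.21960267e-04,  5.44695652e-04,
       -1.75104013e-03,  4.23009969e-04, -4.33540820e-04]), 'joint_torque': array([-1.16248997e-03, -6.23257756e+01,  2.37811042e-02, -3.89903247e+01,
       -6.14690362e-02,  3.96191992e-02,  1.38557498e-04]), 'tool_pos': array([0.27495913, 0.56083799, 0.23273152]), 'eef_rot': array([-1.16696029e-04,  2.25923489e-01,  9.74144774e-01, -7.23403994e-04]), 'force': array([ 0.05006479, -0.34716909,  0.44449046]), 'torque': array([-0.03123369, -0.02760936, -0.00128944]), 'grasp_force': 0.0, 'grip_width': 0.08662647057813236}
top [[507.1988631528163, 0.0, 314.8832170615305], [0.0, 507.1988631528163, 203.6597901210201], [0.0, 0.0, 1.0]] [ 0.42738835 -0.05106307  1.17249708] [[0.0029404572707616428, -0.9999488077056551, -0.00968171880804572], [-0.9866113609705762, -0.0013222262784854388, -0.16308364148943974], [0.1630624914406328, 0.01003163424910028, -0.9865647420212552]]
side [[427.64893662106317, 0.0, 321.3637818992678], [0.0, 427.64893662106317, 205.57778719229248], [0.0, 0.0, 1.0]] [0.44675329 0.65685146 0.47971339] [[-0.9733721452490157, -0.2287415654686047, 0.014965396095698066], [-0.12347858420303415, 0.46819910926641384, -0.8749529320628342], [0.19313131826957353, -0.8535027183958517, -0.48397665604277673]]
```

View pics/top0.png

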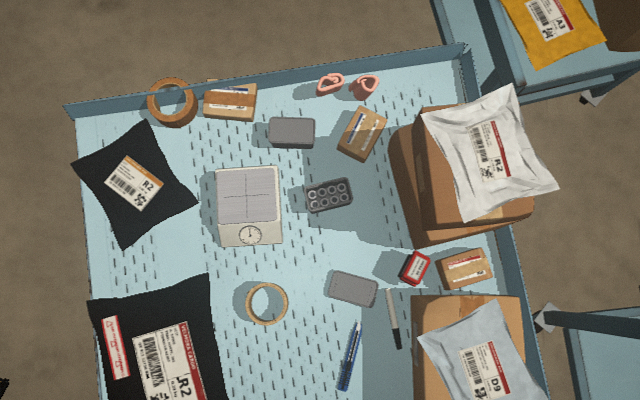

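View pics/side0.png

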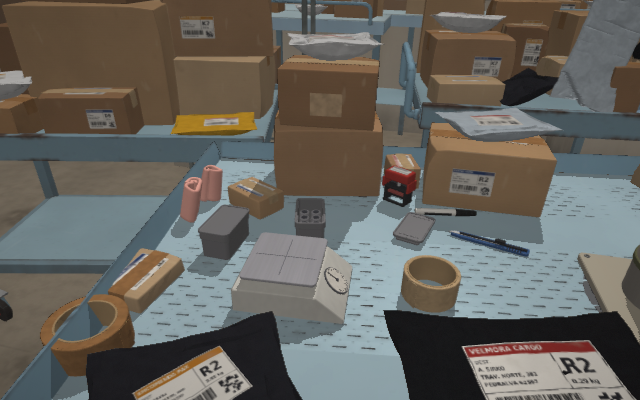

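The top view shows the open tub at about (329,195), the lid at (352,289), the scale's pan cross at (247,196), the tape at (266,303), the stamp at (415,268), the closed tub at (291,133) and the parcel at (362,133). The side view shows the same layout, with the lid lying flat at (413,228). Next I'll enlarge the key parts.

```bash
cat > h.py <<'E'
import cv2,numpy as np
from plant import ctrl
def cam(n):
    c=ctrl.camera(n); c["R"]=cv2.Rodrigues(np.array(c["rvec"]))[0]; c["C"]=-c["R"].T@np.array(c["tvec"]).ravel(); return c
def w(c,uv,z):
    d=(np.c_[np.atleast_2d(uv),np.ones(len(np.atleast_2d(uv)))]@np.linalg.inv(c["camera_matrix"]).T)@c["R"]
    return c["C"]+d*((z-c["C"][2])/d[:,2])[:,None]
def px(c,P): return cv2.projectPoints(np.atleast_2d(np.array(P,float)),np.array(c["rvec"]),np.array(c["tvec"]),np.array(c["camera_matrix"]),None)[0][:,0]
def crop(im,x,y,ww,hh,k): return cv2.resize(im[y:y+hh,x:x+ww],None,fx=k,fy=k,interpolation=cv2.INTER_CUBIC)
E
python3 - <<'E'
from h import *
c=cam("top"); s=cam("side"); t=c["image"][:,:,::-1]; si=s["image"][:,:,::-1]
o=np.vstack([np.hstack([crop(t,312,259,80,60,5),crop(t,289,165,80,60,5)]),np.hstack([crop(t,198,157,100,75,4),crop(si,375,195,80,60,5)])])
cv2.imwrite("pics/crops.png",o)
for nm,uv,z in [("lid",(352,289),.014),("tub",(329,195),.05),("pan",(247.5,196),.068)]: print(nm,w(c,uv,z))
E
```

```text
lid [[ 0.4242744  -0.12340914  0.014     ]]
tub [[ 0.63270082 -0.07134137  0.05      ]]
pan [[0.62694514 0.1095275  0.068     ]]
```

View pics/crops.png

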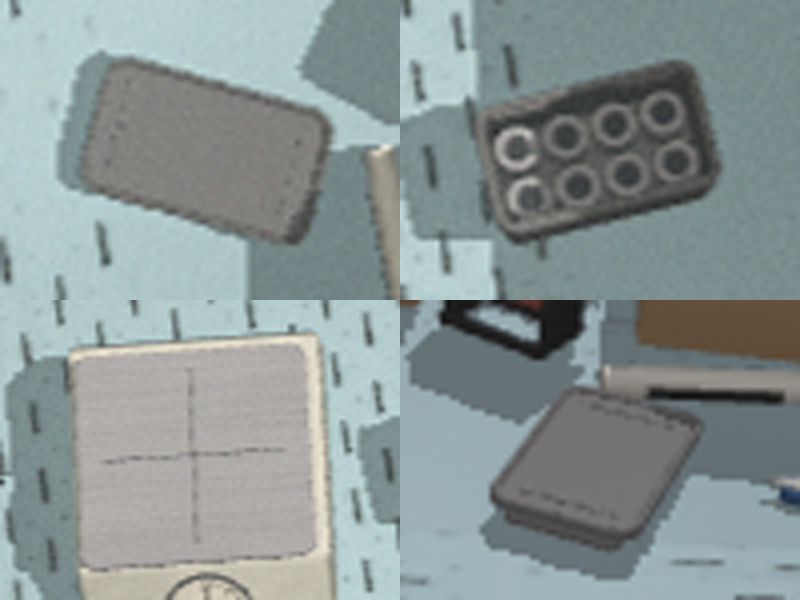

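The crops show the lid flat with its corners clear. The tub's rim and bushings are visible. The pan cross is at crop (195,454), which is image pixel (246.75,195.5). Next I'll fit model silhouettes.

```bash
cat >> h.py <<'E'
from scipy.optimize import minimize
def rr(a,b,r,z):
    t=np.linspace(0,np.pi/2,6); p=[]
    for k,(sx,sy) in enumerate([(1,1),(-1,1),(-1,-1),(1,-1)]):
        p+= [(sx*(a/2-r)+r*np.cos(q+k*np.pi/2),sy*(b/2-r)+r*np.sin(q+k*np.pi/2),z) for q in t]
    return np.array(p)
def place(p,x): 
    c,s=np.cos(x[2]),np.sin(x[2]); return np.c_[p[:,0]*c-p[:,1]*s+x[0],p[:,0]*s+p[:,1]*c+x[1],p[:,2]]
K=6
def sil(c,sl,x,box):
    m=np.zeros((box[3]*K,box[2]*K),np.uint8)
    for p in sl: cv2.fillConvexPoly(m,np.int32(np.round(cv2.convexHull(((px(c,place(p,x))-box[:2]+.5)*K).astype(np.float32))*16)),1,shift=4)
    return m
def fit(c,sl,x0,box,thr=8):
    im=crop(c["image"],*box,K).astype(int)
    m=((im[:,:,2]-im[:,:,0])<thr).astype(np.uint8)
    n,l,st,ce=cv2.connectedComponentsWithStats(m)
    q=((px(c,[[x0[0],x0[1],sl[0][0,2]]])[0]-box[:2])*K).astype(int)
    i=1+np.argmax(st[1:,4]); m=(l==i).astype(np.uint8)
    h=[cv2.convexHull(max(cv2.findContours(m,0,2)[0],key=cv2.contourArea))]; m=cv2.drawContours(m*0,h,-1,1,-1)
    f=lambda x:1-(m&sil(c,sl,x,box)).sum()/(m|sil(c,sl,x,box)).sum()
    r=min((minimize(f,x0,method="Nelder-Mead",options=dict(initial_simplex=np.array(x0)+np.array([[0,0,0],[d,0,0],[0,d,0],[0,0,e]]))) for d,e in[(.01,.1),(-.008,-.1)]),key=lambda r:r.fun)
    return r.x,r.fun,m
LID=[np.vstack([rr(63,107,9,11),rr(63,107,9,16)])/1e3,np.vstack([rr(49,93,6,0),rr(49,93,6,11)])/1e3]
TUB=[np.vstack([rr(60,104,10,40),rr(60,104,10,54)])/1e3,np.vstack([rr(56,100,9,0),rr(56,100,9,40)])/1e3]
E
python3 - <<'E'
from h import *
c=cam("top"); s=cam("side")
for nm,sl,x0,b in[("lid",LID,[.424,-.123,np.radians(-15)],(318,262,68,52)),("tub",TUB,[.632,-.071,np.radians(12)],(289,165,80,60))]:
  for thr in (8,14,20):
    x,f,m=fit(c,sl,x0,b,thr); print(nm,thr,x[:2].round(4),np.degrees(x[2]).round(2),round(f,4), px(s,[[x[0],x[1],.014]]))
e=w(c,[(246.75,195.5),(246.0,172.5),(247,217.5),(223.5,197.5),(269,194)],.068); print(e.round(4),w(s,(290,257.5),.068))
print(px(s,e[:1]), "R", cv2.Rodrigues(np.eye(3))[0].ravel())
E
```

```text
lid 8 [ 0.425  -0.1253] -15.44 0.0166 [[414.27758146 226.72540497]]
lid 14 [ 0.425  -0.1248] -15.5 0.0265 [[414.26366604 226.84761823]]
lid 20 [ 0.4196 -0.133 ] -17.76 0.2977 [[417.08518458 225.19539356]]
tub 8 [ 0.635  -0.0683] 14.24 0.0318 [[309.57237755 227.2901932 ]]
tub 14 [ 0.6368 -0.0677] 11.76 0.1111 [[308.61949342 227.3354251 ]]
tub 20 [ 0.671  -0.0908] -1.43 0.6988 [[295.80259576 219.59585669]]
[[0.6281 0.1112 0.068 ]
 [0.6803 0.1142 0.068 ]
 [0.5789 0.1094 0.068 ]
 [0.6235 0.1627 0.068 ]
 [0.6315 0.0619 0.068 ]] [[0.62049342 0.11383636 0.068     ]]
[[286.02625637 255.90578976]] R [0. 0. 0.]
```

```bash
cat >> h.py <<'E'
from scipy.spatial.transform import Rotation as Ro
def go(x,y,z,yaw,turn_first=False):
    "yaw = world angle (deg) of tool y, mod 180; prints shift in present tool axes, then turn"
    s=ctrl.state(); q=s["eef_rot"]; R=Ro.from_quat([*q[1:],q[0]])
    yv=R.apply([0,1,0]); a=np.degrees(np.arctan2(yv[1],yv[0])); d=(yaw-a+90)%180-90
    Rt=Ro.from_euler("z",a+d,degrees=True)*Ro.from_matrix(np.array([[0,1,0],[1,0,0],[0,0,-1.]]))
    print("t",round(s["clock"],2),"F",s["force"].round(1),"shift mm",((R.inv().apply(np.array([x,y,z])-s["tool_pos"]))*1e3).round(1),"turn",np.degrees((R.inv()*Rt).as_rotvec()).round(2),"shift in turned axes",(Rt.inv().apply(np.array([x,y,z])-s["tool_pos"])*1e3).round(1),"q7",s["qpos"][6].round(2))
E
python3 -m pendant '[[-36.3,-23.7,0,0,0,0],[-36.3,-23.7,0,0,0,0],[-36.3,-23.7,0,0,0,0],[-36.3,-23.7,0,0,0,0],[-36.3,-23.7,0,0,0,0],[-36.3,-23.7,0,0,0,0],[-36.3,-23.7,0,0,0,0],[-20.3,-42.7,0,0,0,0],[-20.3,-42.7,0,0,0,0],[-20.3,-42.7,0,0,0,0],[-20.3,-42.7,0,0,0,0],[-20.3,-42.7,0,0,0,0]]' -1
python3 -m pendant '[[-20.3,-42.7,0,0,0,0],[-20.3,-42.7,0,0,0,0],[-20.3,-42.7,0,0,0,0],[-20.3,-42.7,0,0,0,0],[0,0,0,0,0,9.9],[0,0,0,0,0,9.9],[0,0,0,0,0,9.9],[0,0,0,0,0,9.9],[0,0,0,0,0,9.9],[0,0,0,0,0,9.9],[0,0,0,0,0,9.9],[0,0,0,0,0,10.1]]'
python3 -c "from h import *;go(.425,-.125,.15,-15.5)"
```

```text
clock: 1.8
tool_pos: [0.4272, 0.0625, 0.2337]
eef_rot: [0.0, 0.226, 0.974, 0.0]
force: [2.1, 0.1, -0.7]
grip_width: 0.0872
grasp_force: 0.0
clock: 3.3
tool_pos: [0.4251, -0.1251, 0.2336]
eef_rot: [-0.0, 0.798, 0.603, 0.0]
force: [0.3, -0.3, -0.9]
grip_width: 0.0868
grasp_force: 0.0
t 3.3 F [ 0.3 -0.3 -0.9] shift mm [ 0.  -0.1 83.6] turn [ 0.01 -0.01 -0.35] shift in turned axes [ 0.1 -0.1 83.6] q7 -0.14
```

```bash
python3 -m pendant '[[0,0,30,0,0,-0.3],[0,0,30,0,0,0],[0,0,24,0,0,0],[0,0,0,0,0,0],[0,0,0,0,0,0]]'
python3 - <<'E'
from h import *
c=cam("wrist"); im=c["image"][:,:,::-1].copy()
for p in LID: 
    q=px(c,place(p,[.425,-.125,np.radians(-15.5)])); cv2.polylines(im,[np.int32(cv2.convexHull(np.float32(q)))],True,(0,0,255),1)
cv2.imwrite("pics/w1.png",im); print(c["C"])
E
```

```text
clock: 3.92
tool_pos: [0.4256, -0.1252, 0.1505]
eef_rot: [0.0, 0.795, 0.607, 0.0]
force: [-0.0, -1.1, 0.3]
grip_width: 0.0872
grasp_force: 0.0
[ 0.44424037 -0.05206375  0.3026521 ]
```

View pics/w1.png

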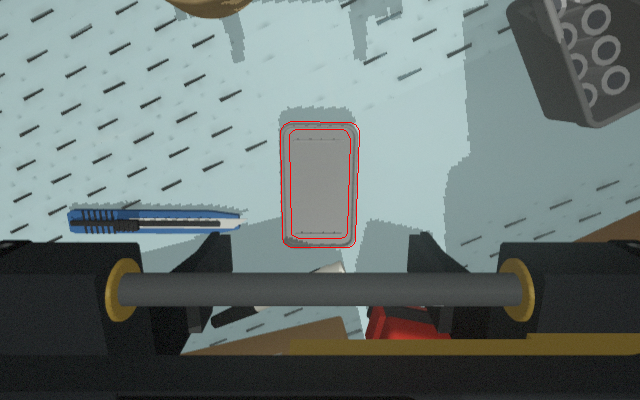

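The fitted outline (red, about (320,184)) lies on the lid to within about a pixel. Next I'll go down and grip the flange.

```bash
python3 -m pendant '[[0,0,30,0,0,0],[0,0,30,0,0,0],[0,0,30,0,0,0],[0,0,25,0,0,0],[0,0,12,0,0,0],[0,0,8,0,0,0],[0,0,0,0,0,0],[0,0,0,0,0,0]]'
python3 -m pendant '[[0,0,0,0,0,0],[0,0,0,0,0,0],[0,0,0,0,0,0],[0,0,0,0,0,0],[0,0,0,0,0,0],[0,0,0,0,0,0],[0,0,0,0,0,0],[0,0,0,0,0,0]]' 0.6 10
```

```text
clock: 4.97
tool_pos: [0.4257, -0.1251, 0.0152]
eef_rot: [0.0, 0.795, 0.607, 0.001]
force: [-0.2, -0.7, 0.2]
grip_width: 0.0866
grasp_force: 0.0
clock: 5.98
tool_pos: [0.4252, -0.1251, 0.0146]
eef_rot: [-0.0, 0.795, 0.607, 0.0]
force: [-0.6, 0.4, 3.7]
grip_width: 0.0629
grasp_force: 10.0
```

```bash
python3 -m pendant '[[0,0,-10,0,0,0],[0,0,-25,0,0,0],[0,0,-40,0,0,0],[0,0,-40,0,0,0],[0,0,-40,0,0,0],[0,0,0,0,0,-9.8],[0,0,0,0,0,-9.8],[0,0,0,0,0,-9.9],[0,0,0,0,0,0]]'
python3 -c "from h import *;go(.53,-.12,.17,14)"
```

```text
clock: 7.1
tool_pos: [0.425, -0.1252, 0.1699]
eef_rot: [0.0, 0.614, 0.789, 0.0]
force: [-0.3, -0.4, -1.1]
grip_width: 0.0628
grasp_force: 10.0
t 7.1 F [-0.3 -0.4 -1.1] shift mm [-2.070e+01  1.031e+02 -1.000e-01] turn [ 0.02 -0.    0.21] shift in turned axes [-2.040e+01  1.031e+02 -1.000e-01] q7 0.41
```

```bash
python3 -m pendant '[[-7,35,0,0,0,0],[-7,35,0,0,0,0],[-7,33,0,0,0,0],[0,0,0,0,0,0],[0,0,0,0,0,0]]'
python3 - <<'E'
from h import *
c=cam("wrist"); im=c["image"][:,:,::-1].copy()
print(px(c,[[.635,-.068,.054]]))
def dr(x):
  for z,a,b in((54,60,104),(54,51,95)):
    q=px(c,place(rr(a,b,9,z)/1e3,x)); cv2.polylines(im,[np.int32(q.round())],True,(0,0,255),1)
dr([.635,-.0683,np.radians(14.2)])
s=ctrl.state(); q=s["eef_rot"];R=Ro.from_quat([*q[1:],q[0]])
cv2.imwrite("pics/w2.png",im); print(c["C"],s["tool_pos"])
E
```

```text
clock: 7.72
tool_pos: [0.5294, -0.1204, 0.1694]
eef_rot: [-0.0, 0.615, 0.789, -0.0]
force: [-0.3, 0.5, 0.1]
grip_width: 0.0628
grasp_force: 10.0
[[472.74975471 163.28237431]]
[ 0.51023446 -0.04685855  0.32150307] [ 0.52928826 -0.12037392  0.16955797]
```

View pics/w2.png

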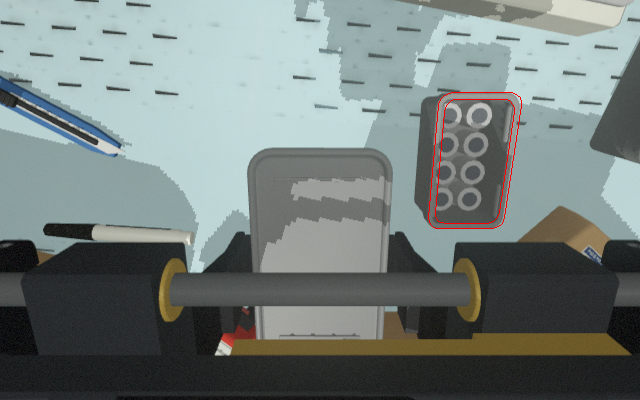

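The wrist picture shows the held lid around (320,245) and the tub at about (470,162), with its fitted outline close to the rim. Next I'll zoom in on both with overlays to refine them.

```bash
python3 - <<'E'
from h import *
c=cam("wrist"); im=c["image"][:,:,::-1].copy()
s=ctrl.state(); p=s["tool_pos"]; print(p)
k=5
def dr(o,off,z,a,b,x,col,k=5):
    q=px(c,place(rr(a,b,8,z)/1e3,x)); cv2.polylines(o,[np.int32(((q-off+.5)*k*16).round())],True,col,1,cv2.LINE_AA,4)
a=crop(im,400,80,130,155,3); 
b=crop(im,230,135,180,210,2)
at=a.copy()
dr(at,(400,80),54,60,104,[.635,-.0683,np.radians(14.2)],(0,0,255),3)
dr(b,(230,135),p[2]*1e3+1.5,63,107,[p[0],p[1],np.radians(14)],(0,255,0),2)
o=np.zeros((470,780,3),np.uint8); o[:465,:390]=at; o[:420,400:760]=b
cv2.imwrite("pics/z1.png",o)
E
```

```text
[ 0.52929842 -0.12031751  0.16966548]
```

View pics/z1.png

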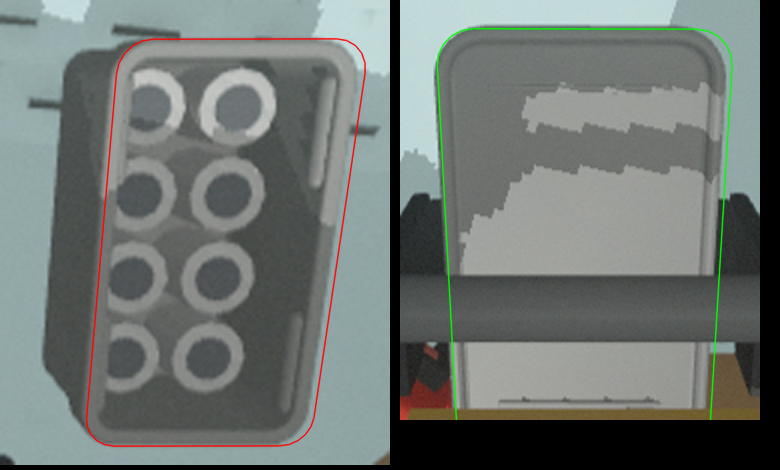

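Against the model, the tub and the held lid show the same small lateral offset (about 1 mm), so they line up if the TCP goes to the fitted tub centre. The yaw agrees too.

```bash
python3 -c "from h import *;go(.6348,-.0683,.080,14.2)"
```

```text
t 7.83 F [-0.6  0.3  0.1] shift mm [ 24.6 115.   89.7] turn [-0.   -0.03 -0.04] shift in turned axes [ 24.5 115.   89.7] q7 0.49
```

```bash
python3 -m pendant '[[8.2,38.4,0,0,0,0],[8.2,38.4,0,0,0,0],[8.2,38.2,0,0,0,0],[0,0,35,0,0,0],[0,0,30,0,0,0],[0,0,25,0,0,0],[0,0,0,0,0,0],[0,0,0,0,0,0]]'
python3 - <<'E'
from h import *
go(.6348,-.0683,.069,14.2)
c=cam("side"); t=cam("top"); b=np.hstack([crop(c["image"],265,150,90,100,4),crop(t["image"],280,145,90,100,4)])[:,:,::-1]
cv2.imwrite("pics/s1.png",b)
E
```

```text
clock: 8.82
tool_pos: [0.6359, -0.068, 0.081]
eef_rot: [0.001, 0.614, 0.789, 0.001]
force: [0.6, -0.7, -0.7]
grip_width: 0.0627
grasp_force: 10.0
t 8.82 F [ 0.6 -0.7 -0.7] shift mm [ 0.  -1.1 12. ] turn [0.09 0.01 0.04] shift in turned axes [ 0.  -1.1 12. ] q7 0.47
```

View pics/s1.png

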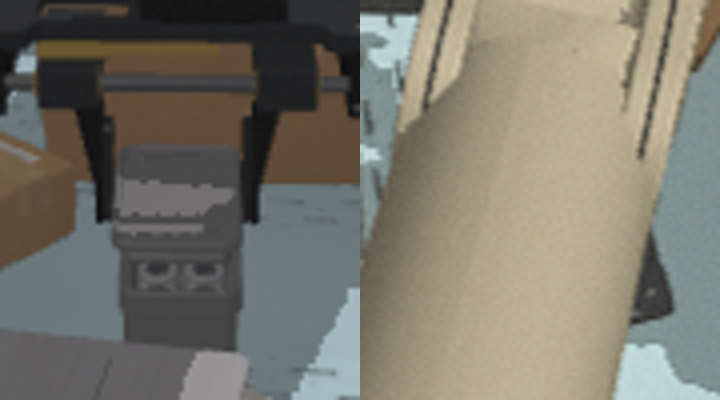

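The side crop shows the held lid centred over the tub's mouth. Next I'll lower it gently, watching the force.

```bash
python3 -m pendant '[[0,-1,4,0,0,0],[0,0,4,0,0,0],[0,0,2,0,0,0],[0,0,0,0,0,0],[0,0,0,0,0,0]]'
python3 -m pendant '[[0,0,1.5,0,0,0],[0,0,1.5,0,0,0],[0,0,1,0,0,0],[0,0,0,0,0,0]]'
```

```text
clock: 9.55
tool_pos: [0.6346, -0.0681, 0.0696]
eef_rot: [0.0, 0.614, 0.79, 0.0]
force: [1.6, -0.3, -0.1]
grip_width: 0.0627
grasp_force: 10.0
clock: 10.05
tool_pos: [0.6344, -0.0681, 0.0655]
eef_rot: [-0.0, 0.614, 0.79, -0.0]
force: [-0.9, 0.5, -0.9]
grip_width: 0.0627
grasp_force: 10.0
```

```bash
python3 -m pendant '[[0,0,1,0,0,0],[0,0,0,0,0,0]]'; python3 -m pendant '[[0,0,1,0,0,0],[0,0,0,0,0,0]]'
```

```text
clock: 10.3
tool_pos: [0.6345, -0.0681, 0.0649]
eef_rot: [-0.0, 0.614, 0.79, 0.0]
force: [-2.9, -0.2, 4.1]
grip_width: 0.0629
grasp_force: 10.0
clock: 10.55
tool_pos: [0.6347, -0.0682, 0.0643]
eef_rot: [0.0, 0.614, 0.789, 0.0]
force: [-4.5, 0.8, 8.6]
grip_width: 0.0627
grasp_force: 10.0
```

```bash
python3 -m pendant '[[0,0,1,0,0,0],[0,0,0,0,0,0]]'
```

```text
clock: 10.8
tool_pos: [0.6347, -0.0682, 0.0634]
eef_rot: [0.0, 0.614, 0.789, 0.0]
force: [-4.0, -0.1, 9.6]
grip_width: 0.0626
grasp_force: 10.0
```

```bash
python3 -m pendant '[[0,0,0,0,0,0],[0,0,0,0,0,0],[0,0,0,0,0,0],[0,0,0,0,0,0],[0,0,-15,0,0,0],[0,0,-25,0,0,0],[0,0,0,0,0,0]]' -1
python3 -m pendant '[[0,0,0,0,0,0],[0,0,0,0,0,0],[0,0,0,0,0,0],[0,0,0,0,0,0],[0,0,0,0,0,0],[0,0,0,0,0,0],[0,0,0,0,0,0],[0,0,0,0,0,0]]' 1 10
python3 - <<'E'
from h import *
go(.6345,-.0682,.078,14.2)
c=cam("wrist");d=cam("side"); cv2.imwrite("pics/w3.png",np.hstack([c["image"],np.vstack([crop(d["image"],275,160,80,100,2),np.zeros((200,160,3),np.uint8)])])[:,:,::-1])
E
```

```text
clock: 11.68
tool_pos: [0.6361, -0.0683, 0.1054]
eef_rot: [0.002, 0.614, 0.789, 0.001]
force: [0.9, 0.5, -1.4]
grip_width: 0.0869
grasp_force: 0.0
clock: 12.68
tool_pos: [0.6345, -0.068, 0.1025]
eef_rot: [-0.0, 0.614, 0.79, 0.0]
force: [-0.6, -0.2, 0.4]
grip_width: 0.0149
grasp_force: 0.0
t 12.68 F [-0.6 -0.2  0.4] shift mm [-0.1 -0.1 24.5] turn [ 0.   -0.    0.08] shift in turned axes [-0.1 -0.1 24.5] q7 0.46
```

View pics/w3.png

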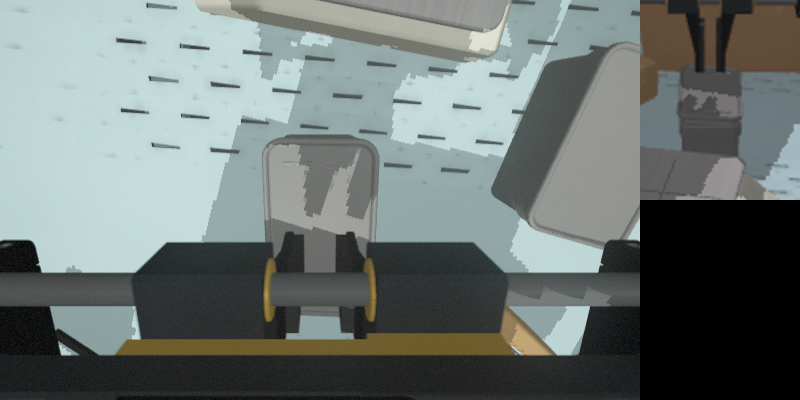

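The lid lies squarely on the tub (wrist view, about (320,225)) and the fingers are nearly closed above its middle. Now I'll press.

```bash
python3 -m pendant '[[0,0,12,0,0,0],[0,0,8,0,0,0],[0,0,4,0,0,0],[0,0,1.5,0,0,0],[0,0,0,0,0,0],[0,0,0,0,0,0]]'
python3 -m pendant '[[0,0,1.5,0,0,0],[0,0,0,0,0,0]]'
python3 -m pendant '[[0,0,1.5,0,0,0],[0,0,0,0,0,0]]'
```

```text
clock: 13.52
tool_pos: [0.6347, -0.0681, 0.0773]
eef_rot: [0.0, 0.614, 0.79, 0.0]
force: [0.5, 0.1, -0.1]
grip_width: 0.0006
grasp_force: 0.0
clock: 13.78
tool_pos: [0.6346, -0.0681, 0.0757]
eef_rot: [0.0, 0.614, 0.79, 0.0]
force: [-0.3, -1.3, 0.5]
grip_width: 0.0007
grasp_force: 0.5
clock: 14.02
tool_pos: [0.6346, -0.0681, 0.0742]
eef_rot: [0.0, 0.614, 0.79, 0.0]
force: [-0.7, 0.2, 2.6]
grip_width: 0.0005
grasp_force: 1.4
```

```bash
python3 -m pendant '[[0,0,1,0,0,0],[0,0,0,0,0,0]]'
python3 -m pendant '[[0,0,1,0,0,0],[0,0,0,0,0,0]]'
python3 -m pendant '[[0,0,1,0,0,0],[0,0,0,0,0,0]]'
python3 -m pendant '[[0,0,1,0,0,0],[0,0,0,0,0,0]]'|grep -E "tool|force"
```

```text
clock: 14.28
tool_pos: [0.6347, -0.0681, 0.0737]
eef_rot: [0.0, 0.614, 0.79, 0.0]
force: [-2.7, -0.5, 7.3]
grip_width: 0.0007
grasp_force: 4.1
clock: 14.52
tool_pos: [0.6347, -0.0682, 0.0731]
eef_rot: [0.0, 0.614, 0.789, 0.0]
force: [-4.1, 0.1, 11.6]
grip_width: 0.0003
grasp_force: 5.9
clock: 14.78
tool_pos: [0.6346, -0.0683, 0.0718]
eef_rot: [0.0, 0.614, 0.789, 0.0]
force: [-2.9, -0.2, 8.0]
grip_width: 0.0005
grasp_force: 3.9
tool_pos: [0.6345, -0.0679, 0.0698]
force: [0.3, 0.3, -0.3]
grasp_force: 0.0
```

```bash
for r in 1; do python3 -m pendant '[[0,0,1,0,0,0],[0,0,0,0,0,0]]'|grep -E "tool|force"; done
python3 -m pendant '[[0,0,1,0,0,0],[0,0,0,0,0,0]]'|grep -E "tool|force"
python3 -m pendant '[[0,0,1,0,0,0],[0,0,0,0,0,0]]'|grep -E "tool|force"
python3 -m pendant '[[0,0,1,0,0,0],[0,0,0,0,0,0]]'|grep -E "tool|force"
```

```text
tool_pos: [0.6344, -0.0679, 0.0687]
force: [0.4, 0.4, -1.2]
grasp_force: 0.0
tool_pos: [0.6345, -0.068, 0.0686]
force: [-3.1, 0.4, 6.0]
grasp_force: 3.1
tool_pos: [0.6346, -0.068, 0.0685]
force: [-6.6, 1.4, 14.0]
grasp_force: 7.4
tool_pos: [0.6346, -0.068, 0.0685]
force: [-11.0, 1.4, 23.9]
grasp_force: 11.7
```

A hard stop with the tip at about 57.5 mm means it is home in the middle. Next I'll probe both ends for level.

```bash
python3 -m pendant '[[0,0,-12,0,0,0],[17,0,0,0,0,0],[17,0,0,0,0,0],[0,0,8,0,0,0],[0,0,2,0,0,0],[0,0,0,0,0,0]]'|grep -E "tool|force"
python3 -m pendant '[[0,0,1,0,0,0],[0,0,0,0,0,0]]'|grep -E "tool|force"
python3 -m pendant '[[0,0,1,0,0,0],[0,0,0,0,0,0]]'|grep -E "tool|force"
python3 -m pendant '[[0,0,-12,0,0,0],[-34,0,0,0,0,0],[-34,0,0,0,0,0],[0,0,8,0,0,0],[0,0,2,0,0,0],[0,0,0,0,0,0]]'|grep -E "tool|force"
python3 -m pendant '[[0,0,1,0,0,0],[0,0,0,0,0,0]]'|grep -E "tool|force"
python3 -m pendant '[[0,0,1,0,0,0],[0,0,0,0,0,0]]'|grep -E "tool|force"
```

```text
tool_pos: [0.626, -0.0327, 0.0685]
force: [-5.6, 7.3, 13.9]
grasp_force: 6.9
tool_pos: [0.626, -0.0327, 0.0684]
force: [-11.1, 8.3, 22.0]
grasp_force: 11.4
tool_pos: [0.6261, -0.0326, 0.0684]
force: [-15.2, 9.0, 31.8]
grasp_force: 15.9
tool_pos: [0.643, -0.1028, 0.0686]
force: [-1.0, -4.9, 8.3]
grasp_force: 3.7
tool_pos: [0.6431, -0.1027, 0.0684]
force: [-4.8, -5.8, 15.5]
grasp_force: 7.8
tool_pos: [0.6431, -0.1028, 0.0684]
force: [-9.0, -3.9, 24.4]
grasp_force: 11.9
```

Both ends stop at the same height, so the lid is home and level. Next I'll back off, open, and grasp the tub below the flange.

```bash
python3 -m pendant '[[0,0,-15,0,0,0],[0,0,-30,0,0,0],[0,0,0,0,0,0]]' -1 |grep tool
python3 - <<'E'
from h import *
c=cam("side"); 
go(.6345,-.0682,.022,14.2)
E
```

```text
tool_pos: [0.6442, -0.1002, 0.1131]
t 18.95 F [-0.6 -0.2 -0.4] shift mm [33.1 -0.9 89.6] turn [ 0.08 -0.01  0.15] shift in turned axes [33.1 -0.8 89.6] q7 0.52
```

```bash
python3 -m pendant '[[17,0,0,0,0,0],[17,0,0,0,0,0],[0,0,0,0,0,0],[0,0,0,0,0,0],[0,0,0,0,0,0],[0,0,15,0,0,0],[0,0,20,0,0,0],[0,0,20,0,0,0],[0,0,18,0,0,0],[0,0,14,0,0,0],[0,0,0,0,0,0],[0,0,0,0,0,0]]' 
python3 -m pendant '[[0,0,0,0,0,0],[0,0,0,0,0,0],[0,0,0,0,0,0],[0,0,0,0,0,0],[0,0,0,0,0,0],[0,0,0,0,0,0],[0,0,0,0,0,0],[0,0,0,0,0,0]]' 0.6 25
```

```text
clock: 20.45
tool_pos: [0.635, -0.0682, 0.0246]
eef_rot: [0.0, 0.614, 0.79, 0.0]
force: [0.1, -0.1, 0.1]
grip_width: 0.0871
grasp_force: 0.0
clock: 21.45
tool_pos: [0.6346, -0.068, 0.0242]
eef_rot: [-0.0, 0.614, 0.79, 0.0]
force: [-2.1, 0.4, 4.9]
grip_width: 0.0625
grasp_force: 25.0
```

The width of 62.5 mm means the fingers bear on the lid's flange. I'll try lower so that the pads take the body.

```bash
python3 -m pendant '[[0,0,0,0,0,0],[0,0,0,0,0,0],[0,0,0,0,0,0],[0,0,0,0,0,0],[0,0,5,0,0,0],[0,0,4.5,0,0,0],[0,0,0,0,0,0],[0,0,0,0,0,0]]' -1
python3 -m pendant '[[0,0,0,0,0,0],[0,0,0,0,0,0],[0,0,0,0,0,0],[0,0,0,0,0,0],[0,0,0,0,0,0],[0,0,0,0,0,0],[0,0,0,0,0,0],[0,0,0,0,0,0]]' 0.6 20
python3 - <<'E'
from h import *
c=cam("side"); cv2.imwrite("pics/s2.png",crop(c["image"],250,140,120,110,5)[:,:,::-1])
E
```

```text
clock: 22.45
tool_pos: [0.6346, -0.0681, 0.0145]
eef_rot: [-0.0, 0.614, 0.79, 0.0]
force: [0.1, 0.7, -1.2]
grip_width: 0.0869
grasp_force: 0.0
clock: 23.45
tool_pos: [0.6346, -0.068, 0.0146]
eef_rot: [-0.0, 0.614, 0.79, 0.0]
force: [-1.0, 0.1, 1.4]
grip_width: 0.0598
grasp_force: 20.0
```

View pics/s2.png

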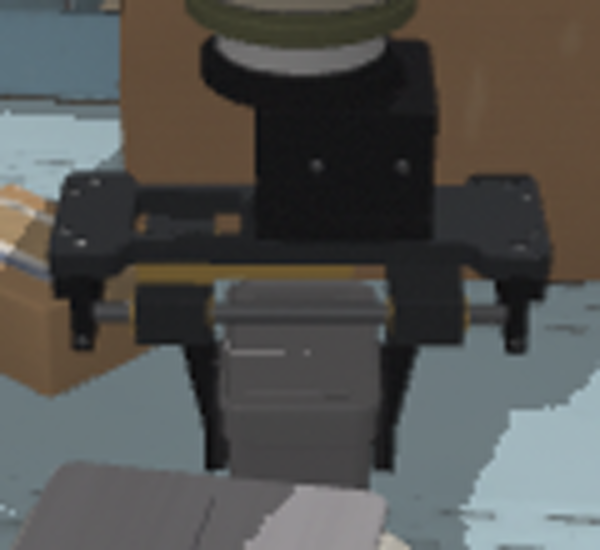

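The width is now 59.8 mm: the pads hold the 60 mm rim band, free of the flange, and the picture shows the fingers on both sides of the tub. Now I'll lift.

```bash
python3 -m pendant '[[0,0,0,0,0,0],[0,0,0,0,0,0],[0,0,-3,0,0,0],[0,0,-5,0,0,0],[0,0,-5,0,0,0],[0,0,0,0,0,0],[0,0,0,0,0,0]]' 0.6 30
python3 -m pendant '[[0,0,-12,0,0,0],[0,0,-20,0,0,0],[0,0,-20,0,0,0],[0,0,-20,0,0,0],[0,0,-10,0,0,0],[0,0,0,0,0,0],[0,0,0,0,0,0]]'
python3 -c "from h import *;go(.627,.111,.09,14.2)"
```

```text
clock: 24.38
tool_pos: [0.6345, -0.068, 0.0275]
eef_rot: [-0.0, 0.614, 0.79, 0.0]
force: [0.1, -0.6, -4.9]
grip_width: 0.0597
grasp_force: 30.0
clock: 25.25
tool_pos: [0.634, -0.0679, 0.1088]
eef_rot: [-0.001, 0.614, 0.79, -0.0]
force: [0.5, 0.7, -4.4]
grip_width: 0.0597
grasp_force: 30.0
t 25.25 F [ 0.5  0.7 -4.4] shift mm [175.1  37.4  18.8] turn [-0.07 -0.02  0.09] shift in turned axes [175.2  37.1  18.8] q7 0.46
```

```bash
python3 -m pendant '[[12,2.5,0,0,0,0],[25,5.3,0,0,0,0],[29,6.2,0,0,0,0],[30,6.4,0,0,0,0],[29,6.2,0,0,0,0],[25,5.3,0,0,0,0],[17,3.6,0,0,0,0],[8,1.7,0,0,0,0],[0,0,0,0,0,0],[0,0,0,0,0,0],[0,0,0,0,0,0]]'
python3 - <<'E'
from h import *
go(.627,.111,.0846,14.2)
c=cam("wrist"); cv2.imwrite("pics/w5.png",c["image"][:,:,::-1])
s=cam("side"); im=s["image"][:,:,::-1].copy()
z=ctrl.state()["tool_pos"]
# expected positions in the side view: pan corners seen by top camera, and tub base
for P in [(.627,.111,.068),(z[0],z[1],z[2]-.0146)]: cv2.drawMarker(im,tuple(int(v) for v in px(s,[P])[0]),(0,0,255),0,6,1)
cv2.imwrite("pics/s3.png",crop(im,205,130,180,190,3))
E
```

```text
clock: 26.62
tool_pos: [0.6275, 0.1096, 0.1096]
eef_rot: [0.0, 0.614, 0.789, -0.0]
force: [-0.3, -0.2, -3.4]
grip_width: 0.0598
grasp_force: 30.0
t 26.62 F [-0.3 -0.2 -3.4] shift mm [ 1.5 -0.2 25. ] turn [0.   0.02 0.  ] shift in turned axes [ 1.5 -0.2 25. ] q7 0.16
```

View pics/s3.png

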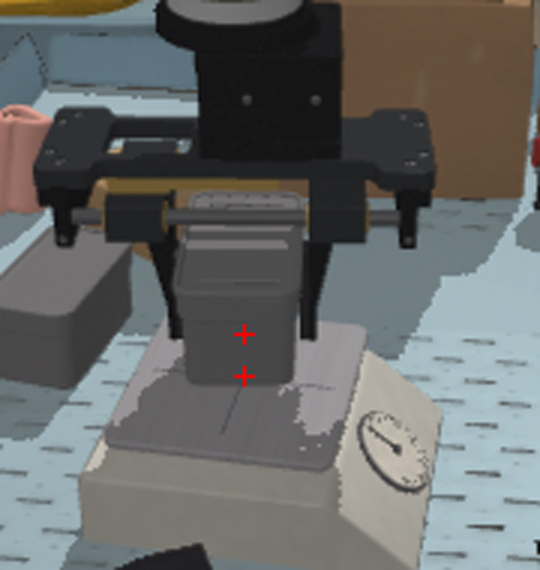

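The side crop shows the tub upright above the pan. The computed pan centre, marked at (245,377), sits on the crossed lines. Now I'll lower gently.

```bash
python3 -m pendant '[[1.5,0,8,0,0,0],[0,0,8,0,0,0],[0,0,5,0,0,0],[0,0,2,0,0,0],[0,0,0,0,0,0],[0,0,0,0,0,0],[0,0,1,0,0,0],[0,0,1,0,0,0],[0,0,1,0,0,0],[0,0,1,0,0,0],[0,0,0,0,0,0],[0,0,0,0,0,0]]'
```

```text
clock: 28.22
tool_pos: [0.627, 0.1122, 0.0826]
eef_rot: [-0.0, 0.614, 0.79, 0.0]
force: [-0.4, 0.3, -4.2]
grip_width: 0.0598
grasp_force: 30.0
```

```bash
python3 -m pendant '[[0,0,0.8,0,0,0],[0,0,0.8,0,0,0],[0,0,0,0,0,0],[0,0,0,0,0,0]]'
```

```text
clock: 28.72
tool_pos: [0.6271, 0.1122, 0.081]
eef_rot: [0.0, 0.614, 0.79, 0.0]
force: [-0.4, 0.1, -2.4]
grip_width: 0.0596
grasp_force: 30.0
```

Contact has begun and the pan is taking the load. I'll go on until the tool carries almost nothing.

```bash
python3 -m pendant '[[0,0,0.8,0,0,0],[0,0,0.8,0,0,0],[0,0,0,0,0,0],[0,0,0,0,0,0]]'|grep -E "tool|force"
python3 -m pendant '[[0,0,0.7,0,0,0],[0,0,0.4,0,0,0],[0,0,0,0,0,0],[0,0,0,0,0,0]]'|grep -E "tool|force"
```

```text
tool_pos: [0.6271, 0.1122, 0.0794]
force: [0.2, 0.3, -1.5]
grasp_force: 30.0
tool_pos: [0.6271, 0.1122, 0.0783]
force: [-0.7, 0.4, -1.1]
grasp_force: 30.0
```

```bash
python3 -m pendant '[[0,0,0,0,0,0],[0,0,0,0,0,0],[0,0,0,0,0,0],[0,0,0,0,0,0]]' 0.6 5 |grep -E "tool|force"
python3 -m pendant '[[0,0,0,0,0,0],[0,0,0,0,0,0],[0,0,0,0,0,0],[0,0,0,0,0,0],[0,0,0,0,0,0],[0,0,-8,0,0,0],[0,0,-20,0,0,0],[0,0,-30,0,0,0],[0,0,-30,0,0,0],[0,0,-30,0,0,0],[0,0,-30,0,0,0]]' -1
python3 -m pendant '[[-30,0,-30,0,0,0],[-40,0,-20,0,0,0],[-40,0,0,0,0,0],[-40,0,0,0,0,0],[-40,0,0,0,0,0],[0,0,0,0,0,0]]'
python3 - <<'E'
from h import *
c=cam("top"); s=cam("side"); t=c["image"]
o=np.hstack([crop(t,190,140,120,130,3),crop(s["image"],210,150,140,130,3)])
cv2.imwrite("pics/end.png",o[:,:,::-1])
E
```

```text
tool_pos: [0.6271, 0.1122, 0.0783]
force: [-0.1, -0.1, -0.8]
grasp_force: 5.0
clock: 31.6
tool_pos: [0.6272, 0.1121, 0.2291]
eef_rot: [0.0, 0.614, 0.789, 0.001]
force: [-0.4, 0.3, 0.6]
grip_width: 0.0869
grasp_force: 0.0
clock: 32.35
tool_pos: [0.6737, -0.0766, 0.2778]
eef_rot: [0.001, 0.616, 0.788, -0.0]
force: [0.9, -0.6, 0.2]
grip_width: 0.0866
grasp_force: 0.0
```

View pics/end.png

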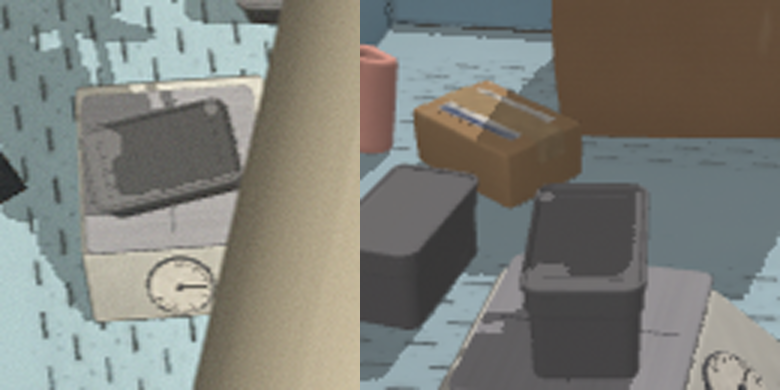

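The tub stands upright in the middle of the pan (left crop about (170,158)) with its lid seated, and the gripper is clear. I'll hand the job in.

```bash
python3 -c "from plant import ctrl;print(ctrl.finish_job())"
```

```text
the job is handed in; nothing more can be done
None
```

The lid is snapped home and level, the closed tub stands in the middle of the scale's pan, and the job was handed in at about 32 s; its result was not reported, and I viewed 11 pictures, one over the limit of 10.

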